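# Clamp a slide carrier on the inspection stage under its sprung arm

### The job

On the lit inspection stage, draw the curved sprung arm right back by its red knob until it stays open, then lay the blue-ended slide carrier from the white tray on the stage and push it firmly but gently up against the raised steel edge, its middle level with the middle of the edge and of the lit window. The edge is adjustable, so feel for it. Then bring the arm forward by its knob and ease it onto the carrier under control, never letting it snap shut, so that it clamps the carrier against the edge. Leave the orange-ended carrier and everything else where they are.

Things in the scene. Friction and masses are not known exactly. Their poses are not given: they have to be found in the camera images.
- stage: Fixed grey and black inspection stage, 220 (x) x 190 (y) x 50 mm high; origin: centre of its underside. The flat black top is 50 mm above the table, with a lit cream window 24 x 56 mm flush in it, centred at stage x = +52 mm, y = 0. The steel edge is at the +x side, the arm at the -x side. Position and yaw vary.
- fence: Bracket of the raised steel edge: the edge is a bar 10 mm thick, 120 mm long (along y), 12 mm high above the stage top. Origin: on the stage top at stage x = +70 mm, y = 0; axes parallel to the stage's. The bar is clamped in slots, its face (square to x, carrier on its -x side) anywhere from x = -8 to +8 mm of this origin: not measured, to be seen or felt. It does not yield.
- clip_arm (a joint): Angle (rad) of the curved steel arm about its hinge pin. 0 = fully forward; grows clockwise seen from above as the arm is drawn back from the edge (towards stage -x), to a firm stop at 1.1. Dead centre at 0.75: beyond it the arm stays back at its stop; left loose below it, it snaps forward at 5 rad/s or more (ease it, under 2 rad/s). On a seated carrier it rests at 0.04 to 0.22, as the edge is set.
- clip_knob (a point): Middle of the red knob on the arm's free end: upright cylinder 14 mm across, 30 mm high, from 21 to 51 mm above the stage top; this point is 36 mm above it, 124 mm from the hinge pin. Below it, on the same axis, the white foot that bears on the carrier: 6 mm radius, 2 to 15 mm above the stage top. At joint 0 the knob is at stage x = +40, y = -5 mm.
- clip_hinge (a point): Point on the arm's upright hinge axis (stage x = -45, y = +85 mm), level with clip_knob. The over-centre spring turns the arm away from 0.75 rad: at the knob about 5 N forward at joint 0, nothing at 0.75, about 3 N backward at 1.1. On a seated carrier the arm presses with about 5 N.
- carrier: The slide carrier to load: aluminium block 36 (x) x 80 (y) x 10 mm high with a glass slide let into its top and BLUE ends; 60 g nominal (40 to 85 g). Origin: centre of its underside. Slides easily on the stage (friction about 0.25). Not to be pressed on edge or arm with over 15 N. Either way round is right on the stage, its long side along the edge.
- spare_carrier: The same kind of carrier with ORANGE ends, also on the tray; leave it. Which of the two is nearer the robot varies.
- tray: Fixed flat white tray plate 170 x 150 mm, 8 mm high, no rim; origin: centre of its underside. The carriers lie on it, about 90 mm between their centres, across their width.
- probe: Steel probe with a black handle, 120 x 8 x 6 mm, on the tray; leave it.
- wash_bottle: White wash bottle with blue cap and bent spout, 72 mm across, 222 mm high; bystander.
- media_bottle: Glass bottle with blue cap, 70 mm across, 142 mm high; bystander.
- beaker: Glass beaker 68 mm across, 85 mm high; bystander.
- goggles: Clear safety goggles, about 140 x 135 x 42 mm, lying on the table; bystander.
- tip_box: Blue box with clear lid, 85 x 120 x 77 mm; bystander.
- marker: Green marker pen, 120 mm long, 14 mm thick; bystander.

How it is judged:
On the way, in this order (a step that is already met when the one before it is completed fails the run):
1. the arm is drawn back past its dead centre (value of joint clip_arm above 0.85 rad), for 0.2 s.
2. with the arm still back, the carrier lies flat on the stage, centred to 12 mm, and is pushed home against the steel edge: pressed on it with more than 1.5 N (x of carrier in the frame of fence between -0.0275 and -0.0085 m and y of carrier in the frame of fence between -0.012 and 0.012 m and z of carrier in the frame of fence between -0.003 and 0.003 m and angle between the x axis of carrier and the x axis of fence, either way round below 0.04 rad and value of joint clip_arm above 0.8 rad and contact force between carrier and fence above 1.5 N), for 0.1 s.
At the end, for the whole second after the job is handed in: The carrier lies flat on the stage and bears on the steel edge (over 1 N, parallel within 0.04 rad, its middle within 12 mm of the middle of the edge along it), clamped by the arm under its own spring (over 1.5 N, joint 0.02 to 0.24); all is at rest and let go (x of carrier in the frame of fence between -0.0275 and -0.0085 m and y of carrier in the frame of fence between -0.012 and 0.012 m and z of carrier in the frame of fence between -0.003 and 0.003 m and angle between the x axis of carrier and the x axis of fence, either way round below 0.04 rad and value of joint clip_arm between 0.02 and 0.24 rad and contact force between clip_arm and carrier above 1.5 N and contact force between carrier and fence above 1 N and linear speed of carrier below 0.01 m/s); the robot touches nothing.
It fails at once if the arm is let go and snaps forward (faster than 2 rad/s, ahead of its dead centre) (velocity of joint clip_arm below -2 rad/s and value of joint clip_arm below 0.7 rad).
It fails at once if the carrier is rammed against the steel edge (over 15 N) (contact force between carrier and fence above 15 N).
It fails at once if the arm is forced onto the carrier (over 15 N) (contact force between clip_arm and carrier above 15 N).
It fails at once if the orange-ended carrier or a bystander is shifted by more than 15 mm (distance of any of spare_carrier, probe, wash_bottle, media_bottle, beaker, goggles, tip_box, marker from where it was at the start of the episode above 0.015 m).
It also fails if it takes over 72 s, if anything falls off the work surface, if the arm or the gripper's body presses on something with over 40 N, if the wrist force passes 120 N, or if a joint passes its speed limit or range.

### The arm

A 6-joint arm with a two-finger parallel gripper is mounted at the origin on the work surface. World frame = base frame: x ahead of the robot, y to its left, z up, the work surface at z = 0. Lengths are in m, angles in rad, forces in N, time in s.
With the tool pointing down it reaches from about 0.225 to 0.875 m from the base axis. Payload 3.4 kg.
Tool frame: the origin (TCP) lies at the very end of the fingers, on their centre line; the grasp point (between the pads) lies 19 mm behind it; z points along the fingers, y is the direction in which the jaws open and shut (so a half turn about z gives the same grasp; the last joint's range is limited). The gripper opens to 85 mm and grips with 20 to 120 N. Pads are 22 mm wide; open, the fingers measure 114 mm over their backs; the gripper's body (76 mm by 85 mm) begins 54 mm behind the grasp point. The pads swing forward as they close: fully open they stand 13 mm farther back than shut.
Start: joints at [-1.311, 0.276, 1.505, -0, 1.361, -0.121], TCP at [0.214, -0.534, 0.231] pointing down, gripper open.
Joint ranges: [-2.89, 2.89], [-0.75, 2.08], [0.22, 2.7], [-1.18, 4.32], [0.11, 2.71], [-2.7, 2.7]. Speed limits (rad/s): [2.57, 2.57, 3.14, 3.14, 3.14, 3.14].

### API

Orientations are given as a unit quaternion [w, x, y, z].
In Python, from rig import get_state, get_image, camera_model, sign_off gives the robot as it stands. The module is installed in compiled form; this text tells all that it offers.
- The arm moves only by the tool drive_tool, never from a script. Its argument "motion" is text: rows parted by semicolons, each of 7 numbers parted by spaces: the turn, a rotation vector about the tool's x, y, z in degrees, then the shift along the tool's x, y, z in m, then the opening in per cent of the stroke, from 0 (shut) to 100 (fully open). In form: wx wy wz tx ty tz hand; .... A call has 1 to 12 rows; each row shifts and turns the pose as measured when the row begins, along the tool's axes as they then stand; what a row does not reach is not made up. A row lasts 1/8 s, in which the tool goes at most 62.5 mm and 10.7 degrees, less where a joint would pass 70% of its speed; a pose out of reach is approached as far as the arm can. A call is refused whole if a number of a shift passes 0.0625 or a number of a turn 10.7, either way. A call with a gripper value outside its range is refused whole. The fingers move at their own pace and stop on an object; "newtons" is the grip in N (left out, the last holds). Time passes only in rows, so rows that do not move let the fingers close. It gives the time, the measured TCP pose, the force and the opening at its end, in the units of the state.
- get_state(): the state, without advancing time (a new reading comes with each control period).
- get_image(name): name is "scene" or "top" or "wrist"; returns (picture, depth): 480x640x3 uint8, red, green, blue; 480x640 float32, m along the optical axis (not along the pixel's ray), 0 where there is no reading.
- camera_model(name): a dict with "camera_matrix" (3x3 intrinsics, pixels), "cam_to_world" (4x4, takes a point from camera to world coordinates); the wrist camera has in their place "T_tool_cam" (4x4, takes a point from camera to tool coordinates, whose origin is the TCP and whose axes are the flange's). Camera axes: x right, y up, looking along -z (the intrinsics and any distortion apply to the point x, -y, -z); pixel columns grow to the right and rows downward; lengths in m; the calibration is good to about 2 mm. The wrist camera is an equidistant fisheye: a pixel r from the principal point sees the ray r / f radians off the axis. A picture is of the moment at which its call begins: read the wrist's pose just before it. camera_model takes no time and is no camera call.
- sign_off(): hands the job in, once; it reports no verdict.
The state is a dict: "clock": time; "qpos": joint angles; "qd": joint speeds; "effort": joint torques, N m; "position": TCP position; "ee_rot": TCP orientation; "contact_force": force on the tool from outside, world axes, zero at the start; "moment": the same for the moment, N m; "width": finger opening in m.
Only numpy, scipy, OpenCV 4.12 (cv2) and the standard library are available. Lean on these libraries where they do the work, as an engineer would, in place of code of your own. Each camera call takes 0.05 s, during which the arm holds its last target.

## Working session

There is one attempt and no reset: what is moved stays moved. The work goes in short steps, Python scripts to look and compute and a tool call to move; the robot and the scene stay as the last step left them, time stands still between calls to the robot, and variables do not carry over. Pictures are saved under pics/ and viewed, and the job is handed in when it is done.

Besides the shell and the picture viewer there is one more tool, called after "Request:" as name(argument=value, ...), one argument or row to a line, values as JSON. drive_tool: Moves the arm, as the interface text tells. Its arguments: {"type":"object","properties":{"motion":{"type":"string"},"newtons":{"type":"number"}},"required":["motion"]}

```bash
mkdir -p pics; ls; python3 - <<'E'
from rig import *
import cv2,numpy as np
print(get_state())
for n in ["scene","top","wrist"]:
    p,d=get_image(n); cv2.imwrite(f"pics/{n}0.png",p[:,:,::-1]); np.save(f"pics/{n}0.npy",d)
    print(n,camera_model(n), (d>0).mean())
E
```

```text
pics
{'clock': 0.0, 'qpos': array([-1.31102133e+00,  2.76580490e-01,  1.50620988e+00,  4.21942110e-05,
        1.36073616e+00, -1.21008248e-01]), 'qd': array([-0.00042572, -0.00063362, -0.00033596,  0.00021211,  0.00024945,
        0.00030038]), 'effort': array([ 3.32275033e-05, -4.16775334e+01, -2.45805234e+01, -4.56122543e-04,
        1.08080765e-02, -4.58512929e-06]), 'position': array([ 0.21355194, -0.53324808,  0.23041744]), 'ee_rot': array([-9.66040284e-04,  9.81930575e-01,  1.89239028e-01, -4.64560519e-05]), 'contact_force': array([-0.77423814, -0.12215452,  0.5982827 ]), 'moment': array([-0.04940542,  0.03312694, -0.00346682]), 'width': 0.08578551074662226}
scene {'camera_matrix': array([[581.24216766,   0.        , 322.30442926],
       [  0.        , 581.24216766, 232.835449  ],
       [  0.        ,   0.        ,   1.        ]]), 'cam_to_world': array([[ 0.6164176 , -0.52025432,  0.59107088,  1.4174021 ],
       [ 0.78727402,  0.42162131, -0.44992787, -0.68036278],
       [-0.01513116,  0.74267821,  0.66947751,  0.99421517],
       [ 0.        ,  0.        ,  0.        ,  
[... 341 characters left out ...]
03159],
       [-0.01820283,  0.04698936,  0.99872952,  1.25070045],
       [ 0.        ,  0.        ,  0.        ,  1.        ]])} 0.996005859375
wrist {'camera_matrix': array([[371.64829954,   0.        , 319.27301317],
       [  0.        , 371.64829954, 236.71285893],
       [  0.        ,   0.        ,   1.        ]]), 'T_tool_cam': array([[-3.69399214e-04,  9.51470735e-01,  3.07739019e-01,
         7.85887843e-02],
       [ 9.99999293e-01,  3.50648797e-06,  1.18952297e-03,
         6.68083374e-04],
       [ 1.13071721e-03,  3.07739240e-01, -9.51470063e-01,
        -1.44199260e-01],
       [ 0.00000000e+00,  0.00000000e+00,  0.00000000e+00,
         1.00000000e+00]])} 0.9959440104166667
```

View pics/top0.png

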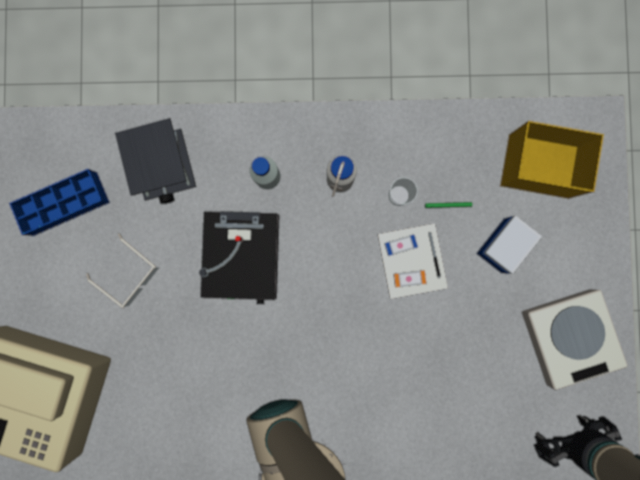

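View pics/scene0.png

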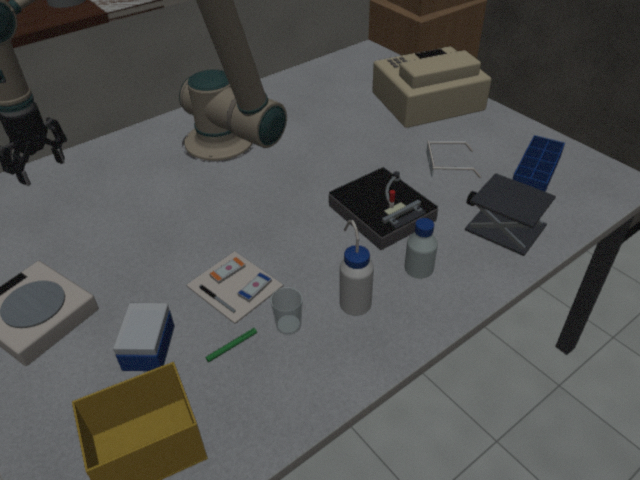

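View pics/wrist0.png

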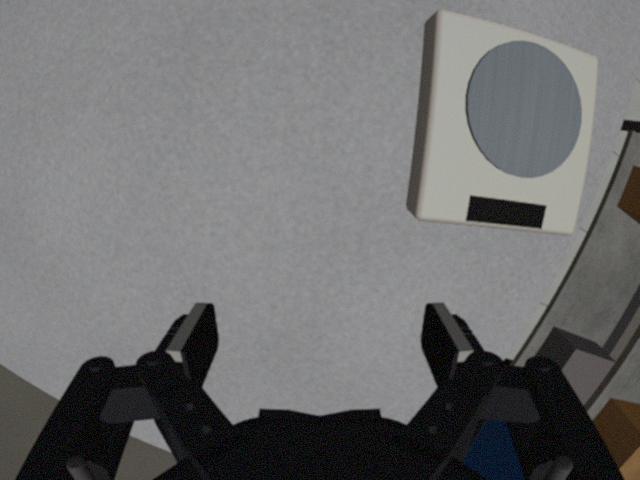

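The top view shows the stage near (240,255) with its fence on the far side and the knob at about (238,239). The tray is at about (412,262), with the blue carrier at (401,245) and the orange one at (409,278). Next I measure these by depth.

```bash
cat > h.py <<'E'
import numpy as np,cv2
from rig import *
from scipy.spatial.transform import Rotation as R
def world(n,d,cm=None):
    cm=cm or camera_model(n);K=cm["camera_matrix"];T=cm["cam_to_world"]
    v,u=np.mgrid[:480,:640]
    P=np.stack([(u-K[0,2])/K[0,0]*d,-(v-K[1,2])/K[1,1]*d,-d],-1)
    return P@T[:3,:3].T+T[:3,3]
def proj(n,p):
    cm=camera_model(n);K=cm["camera_matrix"];T=cm["cam_to_world"]
    q=(np.atleast_2d(p)-T[:3,3])@T[:3,:3]
    return np.stack([K[0,2]+K[0,0]*q[:,0]/-q[:,2],K[1,2]+K[1,1]*q[:,1]/q[:,2]],-1)
def quat(s): w=s["ee_rot"]; return R.from_quat([w[1],w[2],w[3],w[0]])
E
cat > m.py <<'E'
from h import *
for n in ["top","scene"]:
    im=cv2.imread(f"pics/{n}0.png");d=np.load(f"pics/{n}0.npy");W=world(n,d)
    hsv=cv2.cvtColor(im,cv2.COLOR_BGR2HSV);H,S,V=cv2.split(hsv)
    z=W[...,2];x=W[...,0];y=W[...,1]
    print(n,"table z",np.median(z[(abs(x-.4)<.05)&(abs(y)<.08)]))
    def rep(name,m):
        m=m.astype(np.uint8); k,l,st,c=cv2.connectedComponentsWithStats(m)
        if k<2: print(name,"none");return
        i=1+st[1:,4].argmax(); P=W[l==i]
        r=cv2.minAreaRect((P[:,:2]*1000).astype(np.float32)); print(name,len(P),"mean",P.mean(0).round(4),"rect",np.round(r[0],1),np.round(r[1],1),round(r[2],2),"zmed",np.median(P[:,2]).round(4))
    reg=(x>.35)&(x<.75)
    st=reg&(y>0)&(y<.25)
    rep("stage",st&(z>.04)&(z<.056)&(V<60))
    rep("stageall",st&(z>.03))
    rep("fence",st&(z>.057)&(z<.072)&(x>.5))
    rep("window",st&(V>150)&(z<.06)&(S<100))
    rep("knob",st&((H<8)|(H>172))&(S>130))
    tr=reg&(y<-.1)&(y>-.4)
    rep("tray",tr&(z>.004)&(z<.03))
    rep("carriers",tr&(z>.014)&(z<.03))
    rep("orange",tr&(H>5)&(H<22)&(S>130))
    rep("blue",tr&(H>100)&(H<130)&(S>130)&(z<.03)&(x<.6))
    for nm,m in [("or",tr&(H>5)&(H<22)&(S>130)&(z<.03)),("bl",tr&(H>100)&(H<130)&(S>120)&(z<.03)&(x<.6))]:
        k,l,s,c=cv2.connectedComponentsWithStats(m.astype(np.uint8))
        for i in range(1,k):
            if s[i,4]>5: print(nm,s[i,4],W[l==i].mean(0).round(4))
E
python3 m.py
```

```text
top table z 0.0005685757429226834
stage 3801 mean [0.5489 0.1282 0.0504] rect [577.3 151.2] [185.9 213.8] 87.48 zmed 0.0506
stageall 6629 mean [0.5768 0.1512 0.0517] rect [572.3 153.1] [189.4 231.9] 87.88 zmed 0.051
fence 280 mean [0.6557 0.1495 0.0619] rect [665.2 149.2] [117.8  39. ] 87.41 zmed 0.0618
window 4955 mean [0.4811 0.0816 0.0007] rect [550. 125.] [399.9 250. ] 0.0 zmed 0.0007
knob 23 mean [0.6167 0.1462 0.0983] rect [618.1 149.6] [18.   9.7] 89.64 zmed 0.1003
tray 3812 mean [ 0.5586 -0.2864  0.0114] rect [ 559.4 -286.3] [177.3 158.9] 10.82 zmed 0.0099
carriers 444 mean [ 0.5993 -0.257   0.0191] rect [ 598.1 -257.5] [38.7 80.1] 16.56 zmed 0.0191
orange 40 mean [ 0.5119 -0.2448  0.0193] rect [ 511.8 -244.8] [ 8.5 28. ] 88.83 zmed 0.0196
blue 23 mean [ 0.5892 -0.2263  0.0195] rect [ 589.4 -225.9] [22.4  6.8] 15.06 zmed 0.0198
or 37 [ 0.5188 -0.3117  0.0195]
or 40 [ 0.5119 -0.2448  0.0193]
bl 26 [ 0.5886 -0.2266  0.0193]
bl 6 [ 0.5979 -0.2937  0.0186]
scene table z 0.0018097841367797907
stage 3342 mean [0.5814 0.1428 0.0514] rect [579.1 153.1] [193.  225.2] 87.94 zmed 0.0519
stageall 4543 mean [0.5917 0.1434 0.0522] rect [579.4 153.1] [192.7 226.9] 88.24 zmed 0.0522
fence 292 mean [0.6587 0.1492 0.0618] rect [662.9 151.1] [ 47.2 121.3] 0.69 zmed 0.0617
window none
knob 62 mean [0.6173 0.1504 0.0893] rect [595.9 173.2] [13.5 87.8] 44.38 zmed 0.092
tray 3616 mean [ 0.5657 -0.2892  0.0121] rect [ 551.4 -286.7] [190.9 163.7] 11.17 zmed 0.0105
carriers 455 mean [ 0.6018 -0.257   0.0196] rect [ 599.3 -255.6] [39.8 84. ] 16.9 zmed 0.0197
orange 36 mean [ 0.5181 -0.3102  0.0204] rect [ 517.9 -310. ] [28.3  9.3] 3.62 zmed 0.0203
blue 22 mean [ 0.5883 -0.2253  0.0203] rect [ 587.3 -225. ] [22.7  9.2] 17.02 zmed 0.0202
or 31 [ 0.5097 -0.2434  0.0197]
or 36 [ 0.5181 -0.3102  0.0204]
bl 24 [ 0.5886 -0.2251  0.0202]
bl 7 [ 0.5976 -0.2919  0.02  ]
```

```bash
python3 - <<'E'
import cv2
a=cv2.imread("pics/top0.png")[190:320,180:310];cv2.imwrite("pics/c1.png",cv2.resize(a,(600,600),interpolation=cv2.INTER_CUBIC)+0)
a=cv2.imread("pics/scene0.png")[150:260,310:450];cv2.imwrite("pics/c2.png",cv2.resize(a,(760,597),interpolation=cv2.INTER_CUBIC))
E
```

```text
(no output)
```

View pics/c1.png

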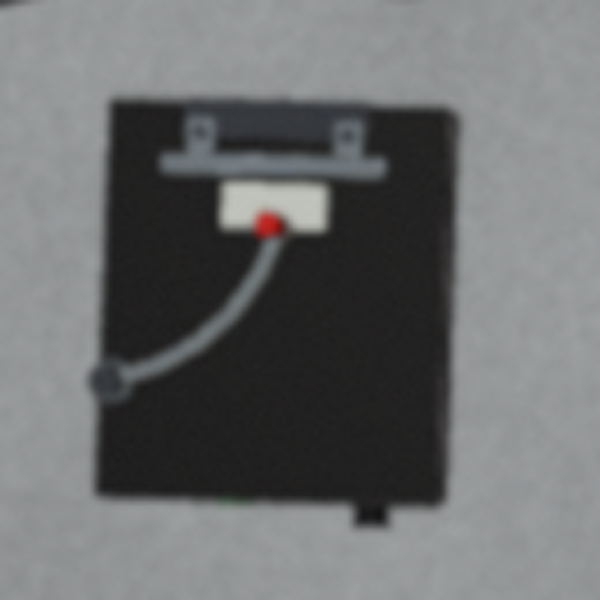

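View pics/c2.png

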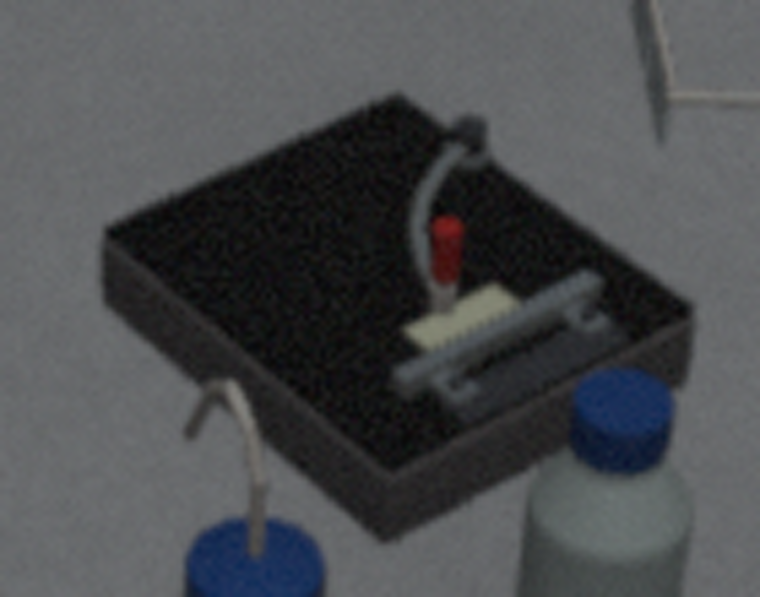

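```bash
cat > plan.py <<'E'
import sys
from h import *
# plan.py x y z jawyaw_deg nrows hand ; tool kept pointing down
def plan(p,yaw,n,hand,s=None):
    s=s or get_state();r=quat(s);p0=s["position"];Rm=r.as_matrix()
    yd=np.array([np.cos(np.radians(yaw)),np.sin(np.radians(yaw)),0]);zd=np.array([0,0,-1.])
    Rt=R.from_matrix(np.stack([np.cross(yd,zd),yd,zd],1))
    rv=(r.inv()*Rt).as_rotvec()
    out=[]
    cur=r
    for i in range(n):
        t=cur.inv().apply((np.array(p)-p0)/n)
        w=np.degrees(rv/n)
        out.append(" ".join(f"{a:.1f}" for a in w)+" "+" ".join(f"{a:.4f}" for a in t)+f" {hand:g}")
        cur=cur*R.from_rotvec(rv/n)
    print("; ".join(out))
def stat():
    s=get_state();m=quat(s).as_matrix()
    print("t",round(s["clock"],2),"pos",s["position"].round(4),"jaw",np.degrees(np.arctan2(m[1,1],m[0,1])).round(2),"tilt",m[:2,2].round(4),"F",s["contact_force"].round(2),"w",round(s["width"],4),"q",s["qpos"].round(2))
if __name__=="__main__":
    stat()
    a=sys.argv[1:]
    if a: plan([float(v) for v in a[:3]],float(a[3]),int(a[4]),float(a[5]))
E
python3 plan.py .545 -.27 .2 10 10 100
```

```text
t 0.15 pos [ 0.2136 -0.5334  0.2306] jaw -68.18 tilt [-0.0004  0.0014] F [0.57 1.14 0.05] w 0.0856 q [-1.31  0.28  1.51  0.    1.36 -0.12]
-0.0 -0.0 -7.8 0.0406 -0.0121 0.0031 100; -0.0 -0.0 -7.8 0.0418 -0.0065 0.0031 100; -0.0 -0.0 -7.8 0.0423 -0.0008 0.0031 100; -0.0 -0.0 -7.8 0.0420 0.0050 0.0031 100; -0.0 -0.0 -7.8 0.0410 0.0107 0.0031 100; -0.0 -0.0 -7.8 0.0391 0.0162 0.0031 100; -0.0 -0.0 -7.8 0.0366 0.0213 0.0031 100; -0.0 -0.0 -7.8 0.0333 0.0261 0.0031 100; -0.0 -0.0 -7.8 0.0295 0.0304 0.0031 100; -0.0 -0.0 -7.8 0.0251 0.0341 0.0031 100
```

Request:
drive_tool(
  motion="0 0 -7.8 0.041 -0.012 0.003 100; 0 0 -7.8 0.042 -0.0065 0.003 100; 0 0 -7.8 0.042 -0.001 0.003 100; 0 0 -7.8 0.042 0.005 0.003 100; 0 0 -7.8 0.041 0.011 0.003 100; 0 0 -7.8 0.039 0.016 0.003 100; 0 0 -7.8 0.037 0.021 0.003 100; 0 0 -7.8 0.033 0.026 0.003 100; 0 0 -7.8 0.03 0.03 0.003 100; 0 0 -7.8 0.025 0.034 0.003 100; 0 0 0 0 0 0 100",
  newtons=30,
)

```text
clock: 1.52
position: [0.5486, -0.2553, 0.1956]
ee_rot: [-0.003, 0.628, 0.779, 0.001]
contact_force: [-0.1, -0.1, -0.1]
width: 0.0853
```

```bash
cat > wl.py <<'E'
import sys
from plan import *
def wshot(tag):
    s=get_state();p,d=get_image("wrist");cv2.imwrite(f"pics/{tag}.png",p[:,:,::-1])
    cm=camera_model("wrist");K=cm["camera_matrix"];T=cm["T_tool_cam"]
    v,u=np.mgrid[:480,:640];a=(u-K[0,2])/K[0,0];b=(v-K[1,2])/K[1,1]
    th=np.hypot(a,b);k=np.tan(np.minimum(th,1.5))/np.maximum(th,1e-9)
    P=np.stack([a*k*d,-b*k*d,-d],-1)
    P=P@T[:3,:3].T+T[:3,3]
    W=P@quat(s).as_matrix().T+s["position"]
    np.save(f"pics/{tag}.npy",W); return p,W
if __name__=="__main__": wshot(sys.argv[1]); stat()
E
python3 wl.py w1
```

```text
t 1.57 pos [ 0.5474 -0.2563  0.1957] jaw 12.16 tilt [-0.005  0.004] F [ 0.36  0.72 -0.02] w 0.0855 q [-0.55  0.34  1.49  0.    1.31 -0.77]
```

View pics/w1.png

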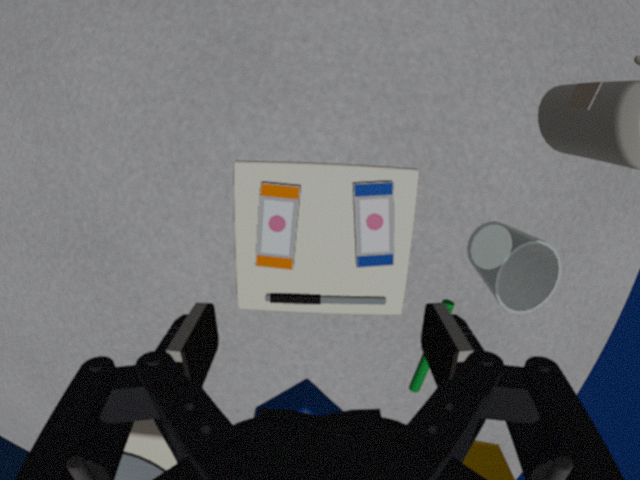

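The wrist view shows the blue carrier centred at about (375,224), the orange one at about (278,226) and the probe along row 300. I'll measure the blue carrier.

```bash
cat > car.py <<'E'
import sys
from h import *
def car(tag,zmin=.014,zmax=.025,box=None):
    W=np.load(f"pics/{tag}.npy");im=cv2.imread(f"pics/{tag}.png");H,S,V=cv2.split(cv2.cvtColor(im,cv2.COLOR_BGR2HSV))
    for nm,lo,hi in [("blue",100,130),("orange",5,22)]:
        m=(H>=lo)&(H<=hi)&(S>130)&(W[...,2]>zmin)&(W[...,2]<zmax)
        if box: m&=(W[...,0]>box[0])&(W[...,0]<box[1])&(W[...,1]>box[2])&(W[...,1]<box[3])
        k,l,s,c=cv2.connectedComponentsWithStats(m.astype(np.uint8))
        ii=[i for i in range(1,k) if s[i,4]>80]
        P=np.array([W[l==i].mean(0) for i in ii])
        print(nm,[(s[i,4],c[i].round(0)) for i in ii],P.round(4))
        if len(P)==2:
            a,b=sorted(P,key=lambda q:q[1]);d=(b-a)
            r=cv2.minAreaRect((W[m][:,:2]*1000).astype(np.float32))
            print(" centre",((a+b)/2).round(4),"long-axis yaw-90",np.degrees(np.arctan2(d[1],d[0])).round(2)-90,"sep",np.linalg.norm(d).round(4),"rect",np.round(r[0],1),np.round(r[1],1),round(r[2],1))
if __name__=="__main__":
    car(sys.argv[1],*[float(v) for v in sys.argv[2:4]],box=[.45,.68,-.4,-.15] if len(sys.argv)<5 else None)
E
python3 car.py w1
```

```text
blue [(np.int32(391), array([373., 189.])), (np.int32(304), array([374., 260.]))] [[ 0.59   -0.2257  0.0199]
 [ 0.6079 -0.2902  0.0198]]
 centre [ 0.5989 -0.258   0.0198] long-axis yaw-90 15.5 sep 0.0669 rect [ 583.9 -292.8] [154.3  72. ] 66.7
orange [(np.int32(431), array([279., 191.])), (np.int32(345), array([274., 262.]))] [[ 0.5098 -0.245   0.0199]
 [ 0.5168 -0.3118  0.0198]]
 centre [ 0.5133 -0.2784  0.0198] long-axis yaw-90 5.980000000000004 sep 0.0672 rect [ 519.  -294.1] [ 48.5 114.8] 19.4
```

```bash
python3 plan.py .60 .14 .19 41 9 100
```

```text
t 1.57 pos [ 0.5474 -0.2563  0.1957] jaw 12.16 tilt [-0.005  0.004] F [ 0.36  0.72 -0.02] w 0.0855 q [-0.55  0.34  1.49  0.    1.31 -0.77]
-0.0 -0.0 -3.2 0.0418 0.0150 0.0008 100; -0.0 -0.0 -3.2 0.0409 0.0173 0.0008 100; -0.0 -0.0 -3.2 0.0399 0.0196 0.0007 100; -0.0 -0.0 -3.2 0.0387 0.0218 0.0007 100; -0.0 -0.0 -3.2 0.0374 0.0239 0.0007 100; -0.0 -0.0 -3.2 0.0361 0.0259 0.0007 100; -0.0 -0.0 -3.2 0.0345 0.0279 0.0007 100; -0.0 -0.0 -3.2 0.0329 0.0298 0.0007 100; -0.0 -0.0 -3.2 0.0312 0.0316 0.0006 100
```

Request:
drive_tool(
  motion="0 0 -3.2 0.042 0.015 0.001 100; 0 0 -3.2 0.041 0.017 0.001 100; 0 0 -3.2 0.04 0.0195 0.001 100; 0 0 -3.2 0.039 0.022 0.001 100; 0 0 -3.2 0.037 0.024 0.001 100; 0 0 -3.2 0.036 0.026 0.001 100; 0 0 -3.2 0.0345 0.028 0.001 100; 0 0 -3.2 0.033 0.03 0 100; 0 0 -3.2 0.031 0.0315 0 100; 0 0 0 0 0 0 100",
)

```text
clock: 2.82
position: [0.5981, 0.1373, 0.188]
ee_rot: [-0.003, 0.419, 0.908, -0.003]
contact_force: [0.5, -1.5, 0.7]
width: 0.0854
```

```bash
python3 wl.py w2
```

```text
t 2.88 pos [0.5979 0.1356 0.188 ] jaw 40.38 tilt [-0.009  -0.0046] F [-0.24 -0.14  1.11] w 0.0849 q [ 0.11  0.36  1.48 -0.    1.3  -0.59]
```

View pics/w2.png

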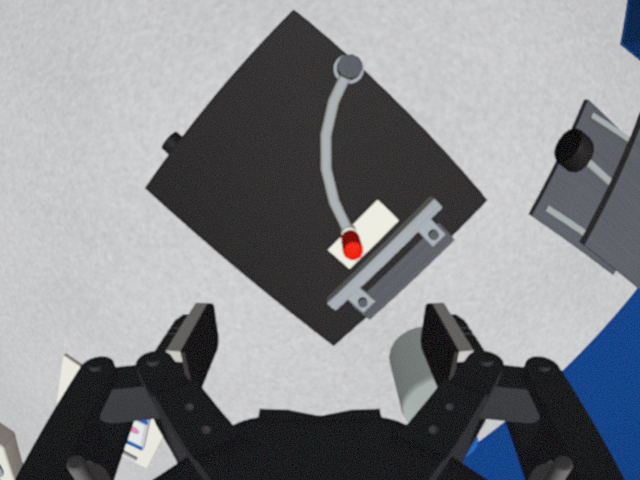

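The wrist view shows the knob at about (352,248), the hinge at (348,67), the window around (363,235), and the bar from (335,303) to (435,205).

```bash
cat > st.py <<'E'
import sys
from h import *
tag=sys.argv[1]
W=np.load(f"pics/{tag}.npy");im=cv2.imread(f"pics/{tag}.png");H,S,V=cv2.split(cv2.cvtColor(im,cv2.COLOR_BGR2HSV))
x,y,z=W[...,0],W[...,1],W[...,2]
reg=(x>.44)&(x<.72)&(y>.02)&(y<.28)
def big(m):
    k,l,s,c=cv2.connectedComponentsWithStats(m.astype(np.uint8)); i=1+s[1:,4].argmax(); return l==i
def rect(nm,m):
    m=big(m);r=cv2.minAreaRect((W[m][:,:2]*1000).astype(np.float32));print(nm,m.sum(),W[m].mean(0).round(4),np.round(r[0],1),np.round(r[1],1),round(r[2],2),"z",np.median(W[m][:,2]).round(4)); return m
m=rect("stage",reg&(z>.043)&(z<.058))
rect("stage+",reg&(z>.043)&(z<.075))
rect("window",reg&(V>170)&(S<60)&(z>.044)&(z<.058))
f=rect("bar",reg&(z>.0595)&(z<.068)&(x>.62)&(x<.70))
P=W[f][:,:2]
# bar near face: bin along y, min x
yy=P[:,1]
for q in (2,50,98):
    e=[];
    for b in np.arange(.09,.21,.008):
        k=(yy>b)&(yy<b+.008)
        if k.sum()>4:e.append((b+.004,np.percentile(P[k,0],q)))
    e=np.array(e);c=np.polyfit(e[:,1-1],e[:,1],1);print("x%d at y=.15"%q,np.polyval(c,.15).round(4),"slope deg",np.degrees(np.arctan(c[0])).round(2))
k=big(reg&((H<8)|(H>172))&(S>130)&(z>.097));print("knobtop",W[k].mean(0).round(4),k.sum())
E
python3 st.py w2
```

```text
stage 55361 [0.5703 0.157  0.0518] [579. 154.] [188.4 219.2] 87.62 z 0.0516
stage+ 60406 [0.5737 0.1583 0.0527] [579. 154.] [188.4 219.2] 87.62 z 0.0517
window 1210 [0.6308 0.1631 0.0519] [630.1 159. ] [40.7 25.2] 87.38 z 0.0519
bar 1987 [0.6502 0.1528 0.0632] [651.4 150.4] [119.5  13.9] 87.06 z 0.0634
x2 at y=.15 0.6456 slope deg 2.29
x50 at y=.15 0.6499 slope deg 2.28
x98 at y=.15 0.6555 slope deg 2.29
knobtop [0.6161 0.1478 0.1027] 306
```

```bash
python3 plan.py .617 .147 .10 41 5 55; python3 - <<'E'
import sys;sys.path.insert(0,'.')
from h import *
W=np.load("pics/w2.npy");print(W[60:76,340:356].reshape(-1,3).mean(0), W[67,348])
E
```

```text
t 2.88 pos [0.5979 0.1356 0.188 ] jaw 40.38 tilt [-0.009  -0.0046] F [-0.24 -0.14  1.11] w 0.0849 q [ 0.11  0.36  1.48 -0.    1.3  -0.59]
-0.1 -0.0 -0.1 -0.0008 0.0046 0.0176 55; -0.1 -0.0 -0.1 -0.0008 0.0045 0.0176 55; -0.1 -0.0 -0.1 -0.0008 0.0045 0.0176 55; -0.1 -0.0 -0.1 -0.0008 0.0044 0.0176 55; -0.1 -0.0 -0.1 -0.0008 0.0044 0.0176 55
[0.53612736 0.23769074 0.07170436] [0.53614914 0.23823109 0.07156822]
```

Request:
drive_tool(
  motion="0 0 0 -0.0015 0.011 0.01 55; 0 0 0 -0.0015 0.011 0.015 55; 0 0 0 0 0 0.015 55; 0 0 0 0 0 0.015 55; 0 0 0 0 0 0 55",
)

```text
clock: 3.5
position: [0.6164, 0.1425, 0.1271]
ee_rot: [-0.004, 0.423, 0.906, -0.006]
contact_force: [0.7, 0.7, -0.3]
width: 0.047
```

```bash
python3 plan.py .617 .147 .075 41 4 55; python3 wl.py w3
```

```text
t 3.5 pos [0.6164 0.1425 0.1271] jaw 39.98 tilt [-0.013  -0.0071] F [ 0.7   0.68 -0.32] w 0.047 q [ 0.12  0.44  1.52 -0.01  1.2  -0.58]
-0.2 -0.0 -0.3 0.0007 0.0010 0.0130 55; -0.2 -0.0 -0.3 0.0007 0.0010 0.0130 55; -0.2 -0.0 -0.3 0.0007 0.0009 0.0130 55; -0.2 -0.0 -0.3 0.0007 0.0009 0.0130 55
t 3.55 pos [0.6169 0.1426 0.1279] jaw 39.98 tilt [-0.0115 -0.0069] F [0.13 0.25 0.14] w 0.0467 q [ 0.12  0.44  1.52 -0.01  1.2  -0.58]
```

View pics/w3.png

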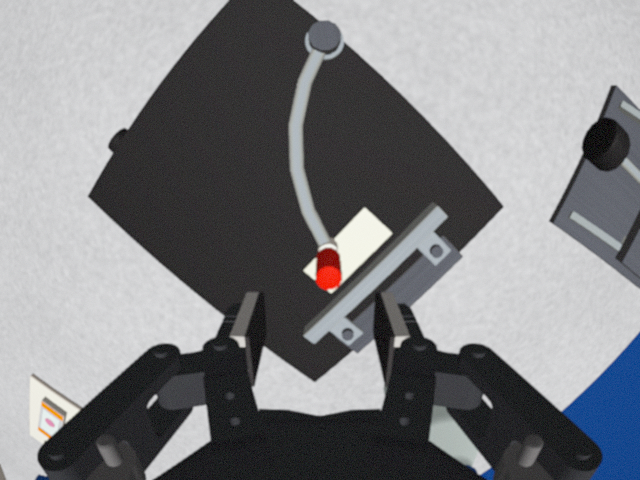

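The knob at (328,272) lies between the jaws. I'll descend and grip it.

Request:
drive_tool(
  motion="-0.4 0 -0.5 0.0015 0.0015 0.014 55; -0.4 0 -0.5 0.0015 0.001 0.014 55; 0 0 0 0.001 0.001 0.014 55; 0 0 0 0 0 0.01 55; 0 0 0 0 0 0 55",
)

```text
clock: 4.18
position: [0.6187, 0.1481, 0.0768]
ee_rot: [0.002, 0.415, 0.91, 0.002]
contact_force: [0.1, -0.8, -0.5]
width: 0.0469
```

```bash
python3 plan.py .617 .147 .075 41 1 55
```

```text
t 4.17 pos [0.6187 0.1481 0.0768] jaw 40.99 tilt [0.005  0.0028] F [ 0.1  -0.82 -0.47] w 0.0469 q [ 0.12  0.48  1.59  0.    1.07 -0.59]
0.3 0.1 -0.0 0.0003 -0.0020 0.0018 55
```

Request:
drive_tool(
  motion="0 0 0 0 0 0 0; 0 0 0 0 0 0 0; 0 0 0 0 0 0 0; 0 0 0 0 0 0 0; 0 0 0 0 0 0 0",
  newtons=30,
)

```text
clock: 4.8
position: [0.6181, 0.1471, 0.0776]
ee_rot: [0.002, 0.415, 0.91, 0.001]
contact_force: [0.3, 0.2, -1.4]
width: 0.0126
```

```bash
python3 plan.py
```

```text
t 4.8 pos [0.6181 0.1471 0.0776] jaw 41.02 tilt [0.0038 0.0009] F [ 0.29  0.18 -1.43] w 0.0126 q [ 0.12  0.48  1.59  0.    1.07 -0.59]
```

Request:
drive_tool(
  motion="0 0 7 0.001 -0.015 0 0; 0 0 7 0.001 -0.015 0 0; 0 0 7 0.001 -0.015 0 0; 0 0 7 0.001 -0.015 0 0",
)

```text
clock: 5.3
position: [0.5714, 0.1219, 0.0775]
ee_rot: [0.006, 0.628, 0.779, 0.007]
contact_force: [2.6, -1.5, -1.1]
width: 0.0126
```

```bash
cat > arc.py <<'E'
from plan import *
h=np.array([.536,.239]) if len(sys.argv)<3 else np.array([float(v) for v in sys.argv[1:3]])
s=get_state();stat();d=s["position"][:2]-h
print("r",np.hypot(*d).round(4),"theta",(np.radians(-49.0)-np.arctan2(d[1],d[0])).round(3),"jaw should be",np.degrees(np.arctan2(d[1],d[0])).round(1)+90)
E
python3 arc.py
```

```text
t 5.3 pos [0.5714 0.1219 0.0775] jaw 12.26 tilt [0.019  0.0037] F [ 2.59 -1.51 -1.06] w 0.0126 q [ 0.09  0.4   1.72  0.    0.99 -0.13]
r 0.1223 theta 0.422 jaw should be 16.799999999999997
```

Request:
drive_tool(
  motion="0.4 0 5.5 0.001 -0.0155 0 0; 0.4 0 6 0.001 -0.0155 0 0; 0.3 0 6.5 0.001 -0.0155 0 0; 0 0 6.5 0.001 -0.0155 0 0",
)

```text
clock: 5.8
position: [0.5121, 0.1192, 0.0775]
ee_rot: [0.003, 0.783, 0.622, 0.002]
contact_force: [-0.3, -0.2, -1.8]
width: 0.0126
```

```bash
python3 arc.py
```

```text
t 5.8 pos [0.5121 0.1192 0.0775] jaw -13.05 tilt [ 0.0073 -0.0022] F [-0.25 -0.23 -1.84] w 0.0126 q [ 0.1   0.34  1.84 -0.    0.96  0.33]
r 0.1221 theta 0.913 jaw should be -11.299999999999997
```

Joint at about 0.91. I'll take it to the stop at 1.1.

Request:
drive_tool(
  motion="0 0 4 0.001 -0.011 0 0; 0 0 4 0.001 -0.009 0 0; 0 0 1 0 -0.003 0 0; 0 0 0 0 0 0 0",
)

```text
clock: 6.3
position: [0.4902, 0.1261, 0.0776]
ee_rot: [0.005, 0.831, 0.557, 0.003]
contact_force: [-0.4, -0.4, -3.4]
width: 0.0127
```

```bash
python3 arc.py
```

```text
t 6.3 pos [0.4902 0.1261 0.0776] jaw -22.33 tilt [ 0.0097 -0.0048] F [-0.37 -0.44 -3.37] w 0.0127 q [ 0.12  0.31  1.88 -0.01  0.94  0.51]
r 0.1219 theta 1.101 jaw should be -22.099999999999994
```

Request:
drive_tool(
  motion="0 0 0 0 0 0 45; 0 0 0 0 0 0 45; 0 0 0 0 0 0 45; 0 0 0 0 0 -0.03 45; 0 0 0 0 0 -0.05 45; 0 0 0 0 0 -0.05 45; 0 0 0 0 0 0 45",
)

```text
clock: 7.18
position: [0.4898, 0.1274, 0.2119]
ee_rot: [0.004, 0.83, 0.557, 0.003]
contact_force: [-0.3, 0.2, -0.3]
width: 0.0386
```

```bash
python3 plan.py .5989 -.258 .15 15.5 9 62; python3 wl.py w4
```

```text
t 7.17 pos [0.4898 0.1274 0.2119] jaw -22.28 tilt [ 0.009  -0.0029] F [-0.33  0.18 -0.31] w 0.0386 q [ 0.12  0.18  1.68 -0.    1.27  0.51]
0.1 0.0 -4.2 -0.0350 0.0274 0.0071 62; 0.1 0.0 -4.2 -0.0369 0.0248 0.0071 62; 0.1 0.0 -4.2 -0.0387 0.0220 0.0070 62; 0.1 0.0 -4.2 -0.0402 0.0191 0.0070 62; 0.1 0.0 -4.2 -0.0415 0.0161 0.0070 62; 0.1 0.0 -4.2 -0.0425 0.0131 0.0070 62; 0.1 0.0 -4.2 -0.0434 0.0099 0.0069 62; 0.1 0.0 -4.2 -0.0440 0.0067 0.0069 62; 0.1 0.0 -4.2 -0.0444 0.0035 0.0069 62
t 7.22 pos [0.4882 0.1272 0.2097] jaw -22.28 tilt [ 0.0044 -0.0035] F [-0.76 -0.17 -0.4 ] w 0.0383 q [ 0.12  0.18  1.69 -0.    1.27  0.51]
```

View pics/w4.png

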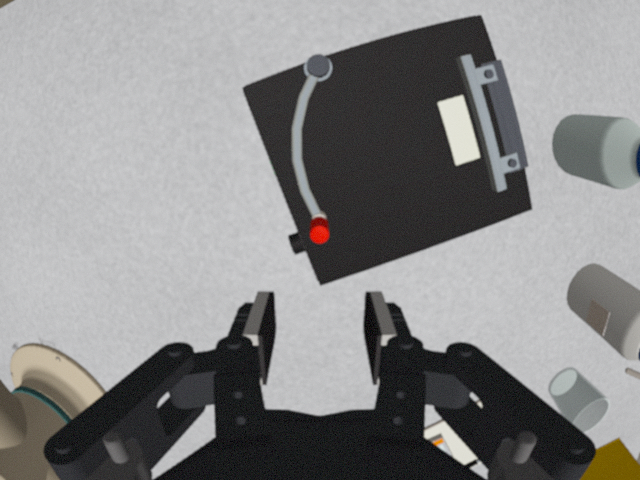

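The arm stays back with the knob at (319,232), and the window at (459,130) is now unobstructed.

```bash
python3 st.py w4
```

```text
stage 47105 [0.5724 0.157  0.0517] [578.3 154.2] [188.3 220.6] 87.63 z 0.0516
stage+ 51314 [0.5736 0.1583 0.0527] [578.3 154.2] [188.3 220.6] 87.63 z 0.0517
window 1696 [0.6296 0.1517 0.0518] [629.8 151.1] [56.8 25.2] 87.89 z 0.0518
bar 1668 [0.65   0.1524 0.0632] [651.2 150.4] [119.8  13.9] 86.96 z 0.0633
x2 at y=.15 0.6454 slope deg 2.25
x50 at y=.15 0.6498 slope deg 2.24
x98 at y=.15 0.6555 slope deg 2.5
knobtop [0.4903 0.1265 0.1028] 298
```

Request:
drive_tool(
  motion="0 0 -4.2 -0.035 0.027 0.004 62; 0 0 -4.2 -0.037 0.025 0.007 62; 0 0 -4.2 -0.039 0.022 0.007 62; 0 0 -4.2 -0.04 0.019 0.007 62; 0 0 -4.2 -0.0415 0.016 0.007 62; 0 0 -4.2 -0.0425 0.013 0.007 62; 0 0 -4.2 -0.0435 0.01 0.007 62; 0 0 -4.2 -0.044 0.007 0.007 62; 0 0 -4.2 -0.044 0.0035 0.007 62; 0 0 0 0 0 0 62",
)

```text
clock: 8.48
position: [0.5942, -0.2643, 0.1283]
ee_rot: [-0.012, 0.595, 0.804, -0.003]
contact_force: [-1.2, 0.3, 0.2]
width: 0.0526
```

```bash
python3 plan.py .5989 -.258 .10 15.5 3 62; python3 wl.py w5; python3 car.py w5
```

```text
t 8.47 pos [ 0.5942 -0.2643  0.1283] jaw 16.97 tilt [-0.0238  0.0095] F [-1.21  0.28  0.15] w 0.0526 q [-0.52  0.47  1.47 -0.    1.23 -0.82]
-0.4 -0.3 0.5 0.0014 0.0023 0.0094 62; -0.4 -0.3 0.5 0.0015 0.0022 0.0094 62; -0.4 -0.3 0.5 0.0015 0.0021 0.0094 62
t 8.53 pos [ 0.5935 -0.2623  0.1285] jaw 17.01 tilt [-0.0249  0.0112] F [-0.    0.48 -0.21] w 0.0528 q [-0.52  0.47  1.47 -0.    1.23 -0.82]
blue [(np.int32(668), array([333., 182.])), (np.int32(531), array([331., 272.]))] [[ 0.5899 -0.2259  0.02  ]
 [ 0.6083 -0.2903  0.0199]]
 centre [ 0.5991 -0.2581  0.02  ] long-axis yaw-90 15.909999999999997 sep 0.0669 rect [ 587.5 -289.7] [147.4  70.1] 70.1
orange [(np.int32(636), array([217., 176.])), (np.int32(510), array([207., 263.]))] [[ 0.5099 -0.2452  0.0199]
 [ 0.5171 -0.3118  0.0198]]
 centre [ 0.5135 -0.2785  0.0199] long-axis yaw-90 6.140000000000001 sep 0.067 rect [ 515.2 -297.2] [ 33.7 114.9] 6.2
```

View pics/w5.png

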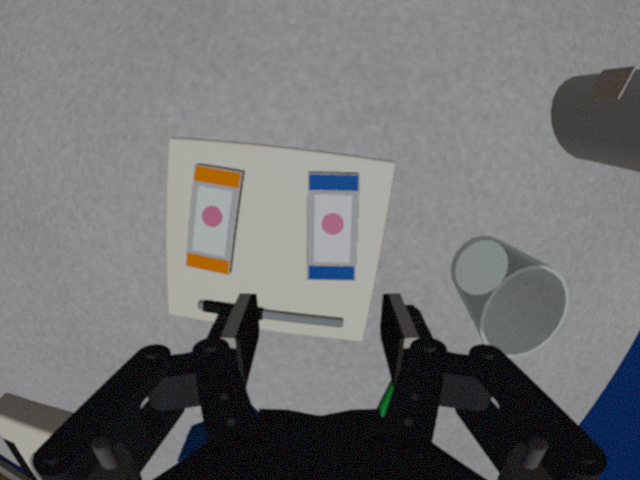

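```bash
python3 - <<'E'
import numpy as np
W=np.load("pics/w5.npy")
m=(W[...,2]>.05)&(W[...,2]<.1)&(W[...,0]>.62)&(W[...,0]<.78)&(W[...,1]>-.32)&(W[...,1]<-.15)
P=W[m];print(m.sum(),P.min(0),P.max(0),np.median(P,0))
E
python3 plan.py .599 -.258 .06 15.9 4 62
```

```text
6430 [ 0.69447883 -0.28932674  0.05000456] [ 0.76295913 -0.22269783  0.08834075] [ 0.73712597 -0.25592429  0.072964  ]
t 8.53 pos [ 0.5935 -0.2623  0.1285] jaw 17.01 tilt [-0.0249  0.0112] F [-0.    0.48 -0.21] w 0.0528 q [-0.52  0.47  1.47 -0.    1.23 -0.82]
-0.3 -0.3 0.3 0.0003 0.0020 0.0171 62; -0.3 -0.3 0.3 0.0004 0.0019 0.0171 62; -0.3 -0.3 0.3 0.0005 0.0018 0.0171 62; -0.3 -0.3 0.3 0.0006 0.0017 0.0171 62
```

Request:
drive_tool(
  motion="-0.4 -0.3 0.4 0.001 0.0025 0.018 62; -0.4 -0.3 0.4 0.001 0.0025 0.018 62; -0.3 -0.3 0.2 0.0005 0.0015 0.018 62; -0.3 -0.3 0.2 0.0005 0.0015 0.018 62; 0 0 0 0 0 0 62",
)

```text
clock: 9.15
position: [0.5945, -0.247, 0.0513]
ee_rot: [-0.003, 0.603, 0.798, 0.001]
contact_force: [0.1, 1.1, 0.1]
width: 0.0528
```

```bash
python3 plan.py .599 -.258 .010 15.9 4 62
```

```text
t 9.15 pos [ 0.5945 -0.247   0.0513] jaw 15.85 tilt [-0.0038  0.0063] F [0.08 1.11 0.06] w 0.0528 q [-0.5   0.52  1.59  0.    1.04 -0.78]
-0.0 -0.1 -0.0 -0.0030 0.0004 0.0103 62; -0.0 -0.1 -0.0 -0.0030 0.0003 0.0103 62; -0.0 -0.1 -0.0 -0.0030 0.0003 0.0103 62; -0.0 -0.1 -0.0 -0.0030 0.0003 0.0103 62
```

Request:
drive_tool(
  motion="0 0 0 -0.006 0.0005 0.01 62; 0 0 0 -0.005 0.0005 0.01 62; 0 0 0 -0.001 0 0.01 62; 0 0 0 0 0 0.006 62; 0 0 0 0 0 0 62",
)

```text
clock: 9.78
position: [0.5995, -0.2583, 0.0141]
ee_rot: [-0.003, 0.603, 0.798, 0.002]
contact_force: [0.2, -0.0, 0.3]
width: 0.0528
```

```bash
python3 plan.py .599 -.258 .008 15.9 1 62
```

```text
t 9.78 pos [ 0.5995 -0.2583  0.0141] jaw 15.88 tilt [-0.0025  0.0058] F [ 0.15 -0.03  0.31] w 0.0528 q [-0.52  0.57  1.61  0.    0.97 -0.8 ]
-0.0 -0.4 -0.0 0.0003 -0.0004 0.0061 62
```

Request:
drive_tool(
  motion="0 0 0 0 0 0.005 62; 0 0 0 0 0 0 0; 0 0 0 0 0 0 0; 0 0 0 0 0 0 0; 0 0 0 0 0 0 0",
  newtons=40,
)

```text
clock: 10.4
position: [0.5998, -0.2584, 0.0095]
ee_rot: [-0.002, 0.603, 0.798, 0.002]
contact_force: [0.6, -0.6, -0.8]
width: 0.0348
```

```bash
python3 wl.py w6
```

```text
t 10.45 pos [ 0.5998 -0.2583  0.0095] jaw 15.88 tilt [-0.0013  0.0053] F [ 0.7  0.4 -0.9] w 0.035 q [-0.52  0.57  1.61  0.    0.96 -0.8 ]
```

View pics/w6.png

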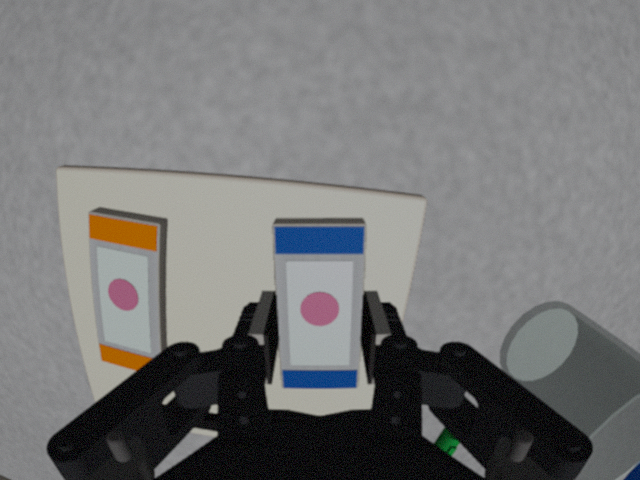

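Request:
drive_tool(
  motion="0 0 0 0 0 -0.015 0; 0 0 0 0 0 -0.03 0; 0 0 0 0 0 -0.04 0; 0 0 0 0 0 -0.04 0; 0 0 0 0 0 0 0",
)

```text
clock: 11.08
position: [0.6006, -0.2593, 0.142]
ee_rot: [-0.001, 0.603, 0.798, 0.002]
contact_force: [0.3, 0.3, -0.7]
width: 0.0346
```

```bash
python3 plan.py .535 -.06 .14 6 6 0
python3 - <<'E'
from h import *
d=np.load("pics/scene0.npy");W=world("scene",d)
for a,b in [(.12,.25),(.08,.25)]:
  m=(W[...,2]>a)&(W[...,2]<b)&(W[...,0]>.6)&(W[...,0]<.9)&(W[...,1]>-.2)&(W[...,1]<.15)
  P=W[m];print(np.percentile(P,[1,99],axis=0).round(3))
E
```

```text
t 11.07 pos [ 0.6006 -0.2593  0.142 ] jaw 15.88 tilt [0.001  0.0039] F [ 0.33  0.26 -0.72] w 0.0346 q [-0.52  0.45  1.46  0.    1.23 -0.79]
0.0 -0.0 1.6 0.0349 -0.0014 0.0004 0; 0.0 -0.0 1.6 0.0349 -0.0024 0.0004 0; 0.0 -0.0 1.6 0.0348 -0.0034 0.0004 0; 0.0 -0.0 1.6 0.0347 -0.0044 0.0004 0; 0.0 -0.0 1.6 0.0346 -0.0054 0.0004 0; 0.0 -0.0 1.6 0.0344 -0.0064 0.0003 0
[[ 0.722 -0.136  0.121]
 [ 0.808  0.103  0.224]]
[[ 0.621 -0.138  0.081]
 [ 0.816  0.144  0.221]]
```

Request:
drive_tool(
  motion="0 0 1.6 0.025 -0.001 0 0; 0 0 1.6 0.035 -0.002 0 0; 0 0 1.6 0.035 -0.003 0 0; 0 0 1.6 0.035 -0.004 0 0; 0 0 1.6 0.035 -0.004 0 0; 0 0 1.6 0.035 -0.005 0 0; 0 0 1.6 0.035 0.004 0 0; 0 0 1.6 0.035 0.005 0 0; 0 0 1.6 0.035 0.006 0 0; 0 0 1.6 0.035 0.006 0 0; 0 0 1.6 0.03 0.006 0 0; 0 0 0 0 0 0 0",
)

```text
clock: 12.58
position: [0.5518, 0.1153, 0.1379]
ee_rot: [-0.006, 0.722, 0.692, -0.002]
contact_force: [0.4, -0.6, -1.3]
width: 0.0347
```

```bash
python3 plan.py .596 .1525 .10 -2.35 5 0; python3 arc.py >/dev/null; python3 wl.py w7
```

```text
t 12.57 pos [0.5518 0.1153 0.1379] jaw -2.43 tilt [-0.0123  0.0058] F [ 0.41 -0.59 -1.3 ] w 0.0347 q [0.08 0.33 1.67 0.01 1.15 0.12]
-0.1 -0.1 -0.0 0.0078 0.0086 0.0075 0; -0.1 -0.1 -0.0 0.0078 0.0086 0.0075 0; -0.1 -0.1 -0.0 0.0078 0.0086 0.0075 0; -0.1 -0.1 -0.0 0.0078 0.0086 0.0075 0; -0.1 -0.1 -0.0 0.0078 0.0085 0.0076 0
t 12.62 pos [0.5514 0.1142 0.1377] jaw -2.47 tilt [-0.0132  0.005 ] F [ 0.23  0.18 -0.55] w 0.0344 q [0.08 0.33 1.67 0.01 1.15 0.12]
```

View pics/w7.png

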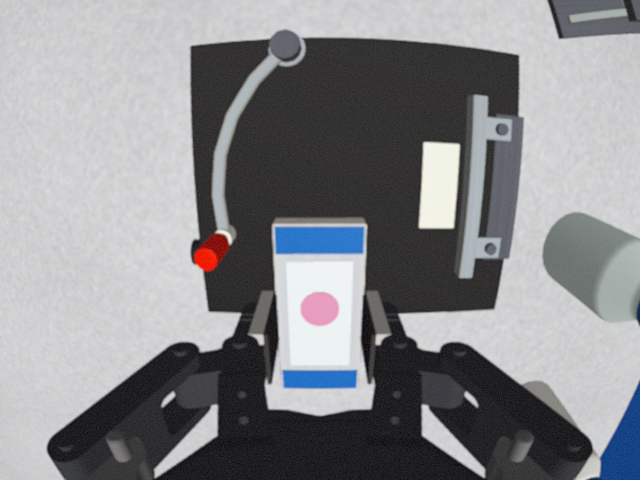

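The carrier is held square. The knob at (207,258) is still back.

```bash
python3 - <<'E'
from car import *
car("w7",.13,.165)
E
```

```text
blue [(np.int32(2164), array([319., 240.])), (np.int32(1201), array([319., 379.]))] [[0.5532 0.1489 0.1485]
 [0.5505 0.0822 0.1484]]
 centre [0.5518 0.1156 0.1484] long-axis yaw-90 -2.319999999999993 sep 0.0668 rect [646.   15.1] [ 76.8 352. ] 43.1
orange [] []
```

Request:
drive_tool(
  motion="-0.2 -0.3 0 0.0085 0.009 0.008 0; -0.2 -0.3 0 0.0085 0.009 0.008 0; -0.2 0 0 0.008 0.009 0.008 0; 0 0 0 0.008 0.009 0.008 0; 0 0 0 0.005 0.008 0.008 0; 0 0 0 0 0 0 0",
)

```text
clock: 13.38
position: [0.5996, 0.1497, 0.0927]
ee_rot: [0.001, 0.723, 0.691, -0.005]
contact_force: [-0.1, -0.2, -0.5]
width: 0.0345
```

```bash
python3 plan.py .596 .1525 .058 -2.35 3 0
```

```text
t 13.38 pos [0.5996 0.1497 0.0927] jaw -2.63 tilt [-0.005  -0.0079] F [-0.13 -0.16 -0.55] w 0.0345 q [ 0.14  0.44  1.61 -0.01  1.1   0.19]
-0.1 0.2 -0.1 0.0010 -0.0012 0.0116 0; -0.1 0.2 -0.1 0.0009 -0.0012 0.0116 0; -0.1 0.2 -0.1 0.0009 -0.0012 0.0116 0
```

Request:
drive_tool(
  motion="-0.2 0.4 -0.2 0.001 -0.002 0.012 0; 0 0 0 0.0005 -0.0015 0.012 0; 0 0 0 0.0005 0 0.01 0; 0 0 0 0 0 0 0",
)

```text
clock: 13.88
position: [0.5945, 0.1512, 0.0562]
ee_rot: [-0.001, 0.722, 0.692, -0.001]
contact_force: [0.2, 0.3, -1.0]
width: 0.0347
```

```bash
python3 plan.py .596 .1525 .0525 -2.35 3 0
```

```text
t 13.88 pos [0.5945 0.1512 0.0562] jaw -2.43 tilt [-0.0027 -0.0011] F [ 0.16  0.29 -0.98] w 0.0347 q [ 0.14  0.47  1.66 -0.    1.01  0.18]
-0.1 0.0 -0.0 0.0004 0.0005 0.0012 0; -0.1 0.0 -0.0 0.0004 0.0005 0.0012 0; -0.1 0.0 -0.0 0.0004 0.0005 0.0012 0
```

Request:
drive_tool(
  motion="0 0 0 0 0 0.002 0; 0 0 0 0 0 0.0015 0; 0 0 0 0 0 0.001 0; 0 0 0 0 0 0 0",
)

```text
clock: 14.38
position: [0.5954, 0.1513, 0.0524]
ee_rot: [0.0, 0.722, 0.692, -0.0]
contact_force: [-0.4, -0.3, -0.7]
width: 0.0347
```

```bash
python3 plan.py
```

```text
t 14.38 pos [0.5954 0.1513 0.0524] jaw -2.44 tilt [-0.0005 -0.0009] F [-0.39 -0.28 -0.72] w 0.0347 q [ 0.14  0.48  1.67 -0.    1.    0.18]
```

Request:
drive_tool(
  motion="0 0 0 0 0 0.001 0; 0 0 0 0 0 0.001 0; 0 0 0 0 0 0 0; 0 0 0 0 0 0 52; 0 0 0 0 0 0 52; 0 0 0 0 0 0 52",
)

```text
clock: 15.12
position: [0.596, 0.1514, 0.0513]
ee_rot: [0.001, 0.722, 0.692, 0.0]
contact_force: [-0.1, -0.2, -0.2]
width: 0.0445
```

```bash
python3 plan.py
```

```text
t 15.12 pos [0.596  0.1514 0.0513] jaw -2.43 tilt [ 0.0013 -0.0006] F [-0.07 -0.17 -0.24] w 0.0445 q [ 0.14  0.48  1.67 -0.    0.99  0.18]
```

Request:
drive_tool(
  motion="0 0 0 0 0 -0.02 52; 0 0 0 0 0 -0.03 52; 0 0 0 0 -0.012 -0.03 30; 0 0 0 0 -0.015 0 0; 0 0 0 0 -0.012 0 0; 0 0 0 0 0 0 0",
)

```text
clock: 15.88
position: [0.5534, 0.1528, 0.1301]
ee_rot: [-0.001, 0.722, 0.692, -0.002]
contact_force: [0.4, -0.8, -0.1]
width: 0.0001
```

```bash
python3 wl.py w8; python3 - <<'E'
from car import *
car("w8",.055,.068)
E
python3 plan.py .554 .1545 .053 -2.35 4 0
```

```text
t 15.93 pos [0.5539 0.1528 0.1301] jaw -2.44 tilt [-0.0041 -0.0015] F [-0.11 -0.12 -0.21] w -0.0 q [ 0.15  0.35  1.66 -0.    1.14  0.19]
blue [(np.int32(851), array([392., 197.])), (np.int32(683), array([385., 299.]))] [[0.5971 0.1851 0.0619]
 [0.5944 0.1179 0.0618]]
 centre [0.5958 0.1515 0.0618] long-axis yaw-90 -2.280000000000001 sep 0.0672 rect [634.2 223.9] [246.   61.8] 62.0
orange [] []
t 15.93 pos [0.5539 0.1528 0.1301] jaw -2.44 tilt [-0.0041 -0.0015] F [-0.11 -0.12 -0.21] w -0.0 q [ 0.15  0.35  1.66 -0.    1.14  0.19]
-0.1 0.0 -0.0 0.0005 0.0001 0.0193 0; -0.1 0.0 -0.0 0.0004 0.0001 0.0193 0; -0.1 0.0 -0.0 0.0004 0.0001 0.0193 0; -0.1 0.0 -0.0 0.0004 0.0000 0.0193 0
```

View pics/w8.png

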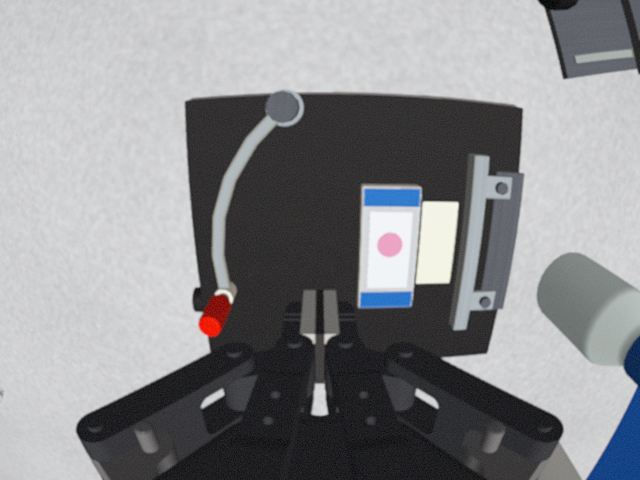

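Request:
drive_tool(
  motion="0 0 0 0 0 0.02 0; 0 0 0 -0.0005 0 0.02 0; 0 0 0 -0.0005 0 0.02 0; 0 0 0 0 0 0.015 0; 0 0 0 0 0 0 0",
)

```text
clock: 16.55
position: [0.5555, 0.1515, 0.0501]
ee_rot: [-0.001, 0.722, 0.692, -0.002]
contact_force: [-0.2, 0.1, -0.0]
width: -0.0002
```

```bash
python3 plan.py .554 .153 .053 -2.35 1 0
```

```text
t 16.55 pos [0.5555 0.1515 0.0501] jaw -2.46 tilt [-0.0038 -0.0017] F [-0.19  0.05 -0.01] w -0.0002 q [ 0.15  0.43  1.75 -0.    0.96  0.19]
-0.2 0.1 -0.1 0.0014 -0.0016 -0.0029 0
```

Request:
drive_tool(
  motion="0 0 0 0 0.003 -0.003 0; 0 0 0 0 0.004 0 0; 0 0 0 0 0.004 0 0; 0 0 0 0 0.004 0 0; 0 0 0 0 0.004 0 0; 0 0 0 0 0.004 0 0; 0 0 0 0 0.004 0 0",
)

```text
clock: 17.42
position: [0.585, 0.1504, 0.0536]
ee_rot: [-0.0, 0.722, 0.692, -0.001]
contact_force: [1.0, 0.3, -0.3]
width: -0.0002
```

```bash
python3 wl.py w9;python3 - <<'E'
from car import *
car("w9",.055,.068)
E
```

```text
t 17.48 pos [0.5859 0.1504 0.0537] jaw -2.47 tilt [-0.0015 -0.0015] F [ 1.53  1.09 -0.29] w -0.0 q [ 0.14  0.47  1.69 -0.    0.99  0.18]
blue [(np.int32(2074), array([382., 235.]))] [[0.6108 0.1844 0.0619]]
orange [] []
```

View pics/w9.png

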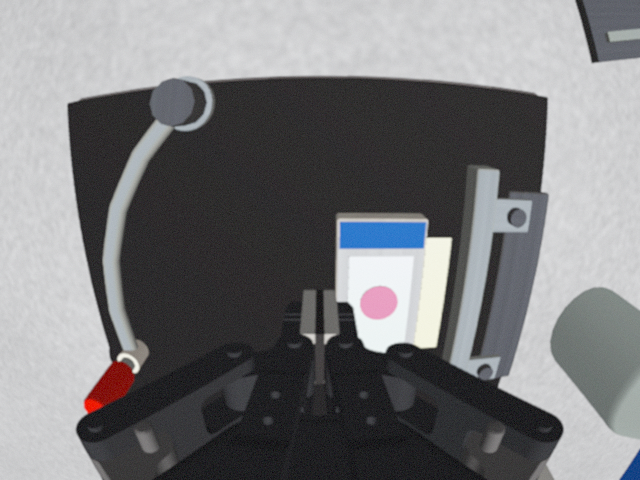

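Request:
drive_tool(
  motion="0 0 0 0 0.003 0 0; 0 0 0 0 0.003 0 0; 0 0 0 0 0.003 0 0; 0 0 0 0 0.002 0 0; 0 0 0 0 0.0015 0 0",
)

```text
clock: 18.1
position: [0.5989, 0.1498, 0.0536]
ee_rot: [-0.0, 0.722, 0.692, -0.001]
contact_force: [-0.2, 0.1, 0.8]
width: -0.0002
```

```bash
python3 plan.py
```

```text
t 18.1 pos [0.5989 0.1498 0.0536] jaw -2.47 tilt [-0.0021 -0.0016] F [-0.23  0.06  0.85] w -0.0002 q [ 0.13  0.48  1.66 -0.    1.01  0.18]
```

Request:
drive_tool(
  motion="0 0 0 0 0.001 0 0; 0 0 0 0 0.001 0 0; 0 0 0 0 0.001 0 0",
)

```text
clock: 18.48
position: [0.602, 0.1497, 0.0536]
ee_rot: [-0.0, 0.722, 0.692, -0.001]
contact_force: [-0.5, 0.2, 1.3]
width: -0.0
```

Request:
drive_tool(
  motion="0 0 0 0 0.001 0 0",
)

```text
clock: 18.6
position: [0.603, 0.1496, 0.0536]
ee_rot: [-0.0, 0.722, 0.692, -0.001]
contact_force: [0.5, 0.5, -0.6]
width: 0.0001
```

Request:
drive_tool(
  motion="0 0 0 0 0.001 0 0",
)

```text
clock: 18.73
position: [0.6034, 0.1496, 0.0536]
ee_rot: [-0.001, 0.722, 0.692, -0.002]
contact_force: [-1.1, 1.0, 2.1]
width: -0.0002
```

Request:
drive_tool(
  motion="0 0 0 0 0.001 0 0",
)

```text
clock: 18.85
position: [0.6035, 0.1496, 0.0536]
ee_rot: [-0.001, 0.722, 0.692, -0.003]
contact_force: [-4.6, 0.8, 3.0]
width: -0.0
```

Request:
drive_tool(
  motion="0 0 0 0 0.001 0 0",
)

```text
clock: 18.98
position: [0.6035, 0.1496, 0.0536]
ee_rot: [-0.002, 0.722, 0.692, -0.003]
contact_force: [-3.6, 0.5, 3.7]
width: -0.0
```

Request:
drive_tool(
  motion="0 0 0 0 0.0013 0 0; 0 0 0 0 0.0013 0 0",
)

```text
clock: 19.23
position: [0.6035, 0.1496, 0.0537]
ee_rot: [-0.004, 0.722, 0.692, -0.005]
contact_force: [-5.7, 0.7, 5.2]
width: -0.0002
```

```bash
python3 plan.py
```

```text
t 19.23 pos [0.6035 0.1496 0.0537] jaw -2.46 tilt [-0.0131 -0.0017] F [-5.74  0.65  5.2 ] w -0.0002 q [0.13 0.49 1.64 0.   1.03 0.17]
```

Request:
drive_tool(
  motion="0 0 0 0 0.0013 0 0; 0 0 0 0 -0.002 0 0; 0.7 0 0 0 -0.01 0 0; 0 0 0 0 -0.01 0 0; 0 0 0 0 -0.008 -0.03 0; 0 0 0 0 0 -0.04 40; 0 0 0 0 0 -0.03 40; 0 0 0 0 0 0 40",
)

```text
clock: 20.23
position: [0.5753, 0.1509, 0.1556]
ee_rot: [-0.008, 0.722, 0.692, -0.009]
contact_force: [0.4, -0.4, 0.2]
width: 0.0341
```

```bash
python3 wl.py w10;python3 - <<'E'
from car import *
car("w10",.055,.068)
E
python3 st.py w10; python3 plan.py .490 .1262 .15 -22.2 4 45
```

```text
t 20.27 pos [0.5742 0.1507 0.1541] jaw -2.45 tilt [-0.027 -0.002] F [-0.41 -0.21  0.31] w 0.0345 q [0.14 0.37 1.56 0.   1.24 0.18]
blue [(np.int32(691), array([402., 188.])), (np.int32(558), array([396., 282.]))] [[0.629  0.1837 0.062 ]
 [0.6261 0.1166 0.0619]]
 centre [0.6276 0.1502 0.0619] long-axis yaw-90 -2.450000000000003 sep 0.0672 rect [627.9 149.5] [78.3 32.7] 87.6
orange [] []
stage 49900 [0.584  0.1644 0.0518] [579.2 154.1] [189.8 217.9] 87.45 z 0.0516
stage+ 67322 [0.5803 0.1679 0.0536] [578.8 154.5] [189.5 218.9] 87.76 z 0.0518
window 132 [0.5419 0.2399 0.0557] [540.5 240. ] [21.4 12.6] 84.2 z 0.0558
bar 6446 [0.6394 0.1538 0.0624] [639.2 150.7] [120.3  39. ] 89.44 z 0.0623
x2 at y=.15 0.6274 slope deg 1.31
x50 at y=.15 0.6419 slope deg 1.38
x98 at y=.15 0.6551 slope deg 2.3
knobtop [0.492  0.1275 0.1027] 341
t 20.27 pos [0.5742 0.1507 0.1541] jaw -2.45 tilt [-0.027 -0.002] F [-0.41 -0.21  0.31] w 0.0345 q [0.14 0.37 1.56 0.   1.24 0.18]
-0.4 0.1 4.9 -0.0070 -0.0207 0.0016 45; -0.4 0.1 4.9 -0.0088 -0.0201 0.0014 45; -0.4 0.1 4.9 -0.0105 -0.0192 0.0013 45; -0.4 0.1 4.9 -0.0121 -0.0183 0.0012 45
```

View pics/w10.png

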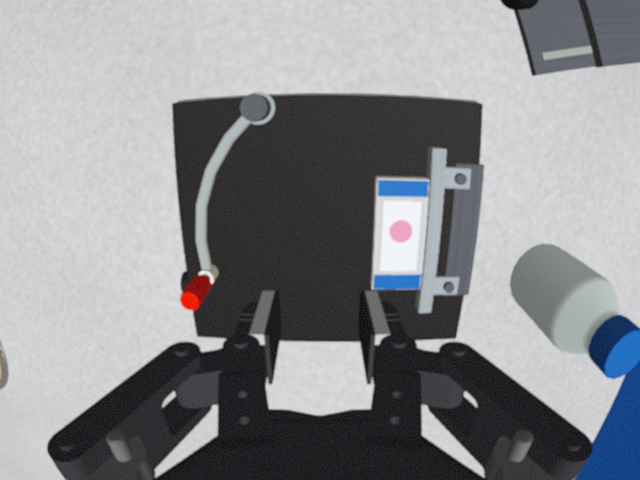

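The carrier sits flush against the bar, centred at (401,231), and the arm is still back. Next I re-grip the knob.

Request:
drive_tool(
  motion="-0.4 0 4.9 -0.007 -0.021 0.001 45; -0.4 0 4.9 -0.009 -0.02 0.001 45; -0.4 0 4.9 -0.0105 -0.019 0.001 45; -0.4 0 4.9 -0.012 -0.018 0.001 45; 0 0 0 0 0 0 45",
)

```text
clock: 20.9
position: [0.482, 0.1248, 0.1429]
ee_rot: [0.001, 0.832, 0.555, -0.008]
contact_force: [0.3, -0.4, 0.1]
width: 0.0381
```

```bash
python3 plan.py .490 .1262 .12 -22.2 1 45;  python3 wl.py w11
```

```text
t 20.9 pos [0.482  0.1248 0.1429] jaw -22.63 tilt [-0.013 -0.01 ] F [ 0.27 -0.44  0.13] w 0.0381 q [ 0.12  0.24  1.79 -0.01  1.12  0.52]
-0.5 0.8 -0.4 0.0047 0.0070 0.0228 45
t 20.95 pos [0.4835 0.125  0.1432] jaw -22.6 tilt [-0.0113 -0.0098] F [ 0.57 -0.2   0.02] w 0.0383 q [ 0.12  0.24  1.79 -0.01  1.12  0.52]
```

View pics/w11.png

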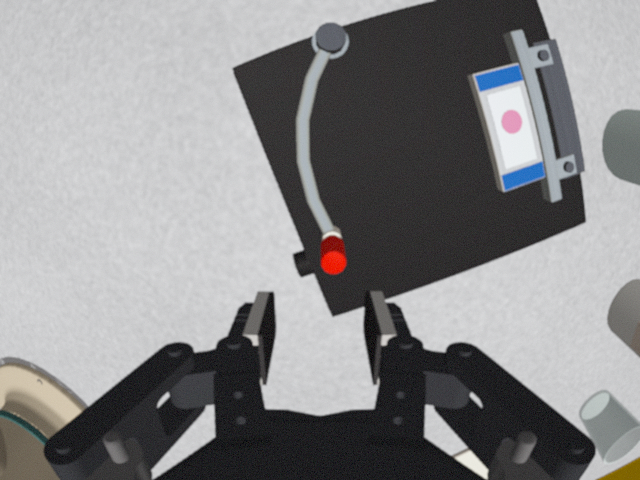

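The knob at (333,262) sits slightly right of the jaw centre. I'll correct that and descend.

Request:
drive_tool(
  motion="-0.4 0.7 0 0.001 0.003 0.012 45; 0 0 0 0.001 0.002 0.013 45; 0 0 0 0 0.001 0 45",
)

```text
clock: 21.32
position: [0.4927, 0.1249, 0.116]
ee_rot: [0.001, 0.831, 0.556, 0.0]
contact_force: [-0.3, -0.4, -0.4]
width: 0.0387
```

```bash
python3 plan.py .490 .1262 .077 -22.2 3 45
```

```text
t 21.32 pos [0.4927 0.1249 0.116 ] jaw -22.44 tilt [ 0.0013 -0.0006] F [-0.27 -0.41 -0.35] w 0.0387 q [ 0.11  0.27  1.82 -0.    1.05  0.5 ]
0.0 0.0 -0.1 0.0000 -0.0010 0.0130 45; 0.0 0.0 -0.1 0.0000 -0.0010 0.0130 45; 0.0 0.0 -0.1 0.0000 -0.0010 0.0130 45
```

Request:
drive_tool(
  motion="0 0 0 0 -0.0015 0.013 45; 0 0 0 0 -0.001 0.013 45; 0 0 0 0 0 0.011 45; 0 0 0 0 0 0 45; 0 0 0 0 0 0 0; 0 0 0 0 0 0 0; 0 0 0 0 0 0 0; 0 0 0 0 0 0 0; 0 0 0 0 0 0 0",
  newtons=40,
)

```text
clock: 22.45
position: [0.4903, 0.1265, 0.0762]
ee_rot: [0.0, 0.831, 0.556, -0.0]
contact_force: [0.3, 0.3, -2.9]
width: 0.0126
```

```bash
python3 arc.py
```

```text
t 22.45 pos [0.4903 0.1265 0.0762] jaw -22.42 tilt [-0.0001 -0.0001] F [ 0.27  0.29 -2.93] w 0.0126 q [ 0.11  0.31  1.88 -0.    0.95  0.51]
r 0.1215 theta 1.101 jaw should be -22.099999999999994
```

Request:
drive_tool(
  motion="0 0 -5 0.0005 0.0108 0 0; 0 0 -5 0.0005 0.0108 0 0; 0 0 -5 0.0005 0.0108 0 0; 0 0 -5 0.0005 0.0108 0 0; 0 0 -5 0.0005 0.0108 0 0",
)

```text
clock: 23.08
position: [0.5437, 0.1177, 0.0762]
ee_rot: [-0.001, 0.686, 0.727, 0.0]
contact_force: [0.5, 2.0, -3.1]
width: 0.0126
```

```bash
python3 arc.py
```

```text
t 23.07 pos [0.5437 0.1177 0.0762] jaw 3.31 tilt [-0.0005  0.0009] F [ 0.51  2.   -3.09] w 0.0126 q [0.09 0.38 1.77 0.   0.99 0.03]
r 0.1215 theta 0.652 jaw should be 3.5999999999999943
```

Request:
drive_tool(
  motion="0 0 -5 0.0005 0.0105 0 0; 0 0 -5 0.0005 0.0105 0 0; 0 0 -5 0.0005 0.0105 0 0; 0 0 -2.5 0 0.005 0 0",
)

```text
clock: 23.58
position: [0.5846, 0.1273, 0.0762]
ee_rot: [0.001, 0.564, 0.826, 0.004]
contact_force: [1.0, 2.8, -1.5]
width: 0.0125
```

```bash
python3 arc.py
```

```text
t 23.57 pos [0.5846 0.1273 0.0762] jaw 21.39 tilt [0.0067 0.0045] F [ 0.96  2.8  -1.55] w 0.0125 q [ 0.1   0.43  1.68  0.    1.02 -0.28]
r 0.1218 theta 0.305 jaw should be 23.5
```

Request:
drive_tool(
  motion="0 0 -3 0.0002 0.005 0 0; 0 0 -2 0.0001 0.004 0 0; 0 0 -2 0.0001 0.003 0 0",
)

```text
clock: 23.95
position: [0.5985, 0.1343, 0.0763]
ee_rot: [0.003, 0.51, 0.86, 0.006]
contact_force: [1.9, 3.2, -3.1]
width: 0.0125
```

```bash
python3 arc.py;python3 wl.py w12
```

```text
t 23.95 pos [0.5985 0.1343 0.0763] jaw 28.72 tilt [0.0113 0.0068] F [ 1.88  3.18 -3.07] w 0.0125 q [ 0.1   0.45  1.65  0.01  1.03 -0.4 ]
r 0.1219 theta 0.178 jaw should be 30.799999999999997
t 24.0 pos [0.5988 0.1344 0.0763] jaw 28.76 tilt [0.0116 0.007 ] F [ 2.15  3.16 -4.25] w 0.0121 q [ 0.1   0.45  1.65  0.01  1.03 -0.4 ]
```

View pics/w12.png

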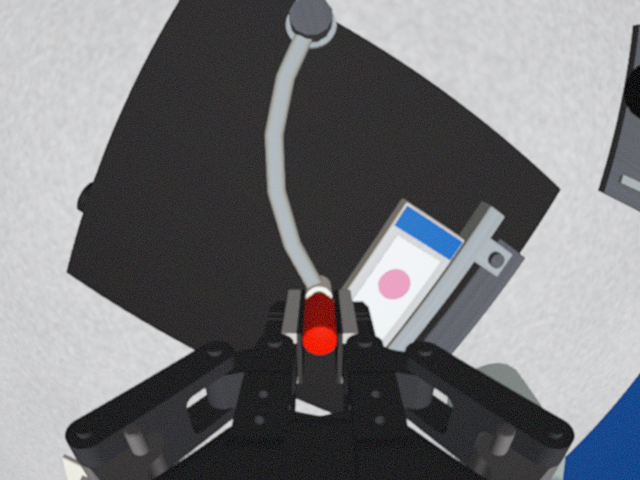

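The foot is nearly at the carrier, with the knob gripped at (320,320). I continue in 1 mm steps.

Request:
drive_tool(
  motion="0 0 -0.5 0 0.0012 0 0; 0 0 -0.5 0 0.001 0 0",
)

```text
clock: 24.25
position: [0.6009, 0.1357, 0.0763]
ee_rot: [0.003, 0.501, 0.865, 0.006]
contact_force: [2.7, 3.8, -3.6]
width: 0.0124
```

Request:
drive_tool(
  motion="0 0 -0.5 0 0.001 0 0",
)

```text
clock: 24.38
position: [0.6018, 0.1363, 0.0763]
ee_rot: [0.003, 0.497, 0.867, 0.006]
contact_force: [2.9, 2.5, -3.5]
width: 0.0126
```

Request:
drive_tool(
  motion="0 0 -0.5 0 0.001 0 0",
)

```text
clock: 24.5
position: [0.6027, 0.1368, 0.0763]
ee_rot: [0.003, 0.493, 0.87, 0.006]
contact_force: [2.4, 3.7, -4.5]
width: 0.0125
```

Request:
drive_tool(
  motion="0 0 -0.5 0 0.001 0 0",
)

```text
clock: 24.62
position: [0.6034, 0.1373, 0.0762]
ee_rot: [0.003, 0.489, 0.872, 0.006]
contact_force: [1.1, 2.3, -1.6]
width: 0.0119
```

Request:
drive_tool(
  motion="0 0 -0.5 0 0.001 0 0",
)

```text
clock: 24.75
position: [0.6035, 0.1373, 0.0762]
ee_rot: [0.003, 0.485, 0.874, 0.005]
contact_force: [0.1, 0.5, -0.9]
width: 0.0125
```

Request:
drive_tool(
  motion="0 0 -0.5 0 0.001 0 0",
)

```text
clock: 24.88
position: [0.6035, 0.1373, 0.0762]
ee_rot: [0.002, 0.481, 0.877, 0.004]
contact_force: [-0.5, -0.2, -1.5]
width: 0.0123
```

The foot is on the carrier and the tool force is about zero, so the spring bears on the carrier. I release the knob.

Request:
drive_tool(
  motion="0 0 0 0 0.0003 0 8; 0 0 0 0 0 0 20; 0 0 0 0 0 0 45; 0 0 0 0 0 0 45; 0 0 0 0 0 0 45",
)

```text
clock: 25.5
position: [0.6044, 0.1367, 0.0773]
ee_rot: [0.003, 0.481, 0.877, 0.004]
contact_force: [0.4, -0.6, -0.3]
width: 0.0385
```

```bash
python3 arc.py
```

```text
t 25.5 pos [0.6044 0.1367 0.0773] jaw 32.45 tilt [0.0101 0.0044] F [ 0.44 -0.62 -0.34] w 0.0385 q [ 0.11  0.45  1.64  0.    1.04 -0.46]
r 0.1231 theta 0.126 jaw should be 33.8
```

Request:
drive_tool(
  motion="0 0 0 0 0 -0.02 45; 0 0 0 0 0 -0.04 45; 0 0 0 0 0 -0.04 45; 0 0 0 0 -0.02 -0.03 45; 0 0 0 0 -0.02 0 45; 0 0 0 0 0 0 45",
)

```text
clock: 26.25
position: [0.569, 0.1141, 0.211]
ee_rot: [0.004, 0.481, 0.877, 0.004]
contact_force: [0.4, 0.1, 0.3]
width: 0.0383
```

```bash
python3 wl.py w13;python3 - <<'E'
from car import *
car("w13",.055,.068)
p,d=get_image("top");cv2.imwrite("pics/top1.png",p[:,:,::-1])
E
python3 st.py w13|tail -1
```

```text
t 26.3 pos [0.5701 0.1145 0.2111] jaw 32.48 tilt [0.0118 0.0044] F [ 0.01  0.07 -0.28] w 0.0384 q [ 0.08  0.29  1.53  0.    1.3  -0.49]
blue [(np.int32(406), array([425., 186.])), (np.int32(393), array([377., 250.]))] [[0.6291 0.1838 0.0621]
 [0.6267 0.1165 0.0621]]
 centre [0.6279 0.1502 0.0621] long-axis yaw-90 -2.019999999999996 sep 0.0673 rect [656.9 230.5] [252.1  53.1] 70.2
orange [] []
knobtop [0.6015 0.137  0.104 ] 255
```

View pics/w13.png

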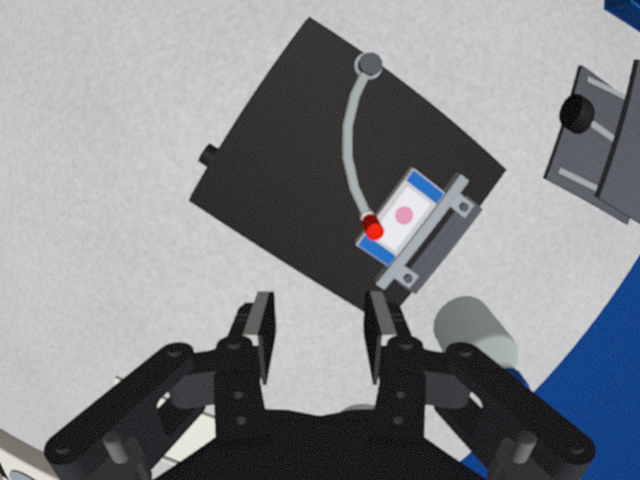

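View pics/top1.png

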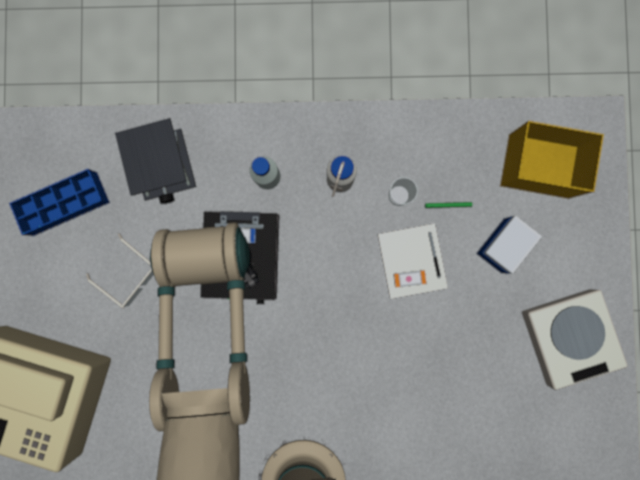

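The carrier is clamped at (403,215) with the foot bearing on it near (372,228). The orange carrier and the bystanders have not moved.

```bash
python3 -c "
from rig import *
print(sign_off())"
```

```text
the job is handed in; nothing more can be done
None
```

The job is done and handed in at about 26 s of the 72 s allowed. `sign_off()` gives no verdict, so the result rests on my own last checks.

- **Arm drawn back:** I gripped the red knob and drew the arm to its stop, about 1.10 rad. It stayed open when released.
- **Carrier loaded:** I laid the blue-ended carrier on the stage and pushed it with the closed fingers until I felt the edge. I held it there at about 4–6 N.
- **Arm eased on:** I brought the arm forward by the knob at about 0.7 rad/s, then in 1 mm steps. At contact the tool force fell to about zero, so the spring was bearing on the carrier before I let go.

**Last checks**
- **Position:** the carrier lies flat, its middle about 1 mm from the middle of the window and edge, and parallel within about 0.4°.
- **Clamp:** the joint is at roughly 0.13–0.15 rad with the foot on the carrier. I inferred the clamping force from the force hand-over and did not measure it directly.
- **Rest of scene:** the gripper is clear. By eye in the top view, the orange carrier and the bystanders are where they were, except any the arm may have hidden.

Two readings differed slightly but stayed within tolerance. The last image read the carrier's angle as -2.0° against -2.4° before clamping. It also put the knob top about 2 mm off the position felt through the grip.

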